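Find the packing plate that just fills the jig's gap

ROBOT

A 6-joint arm with a two-finger parallel gripper is mounted at the origin on a cart in front of the work surface, level with it; the furniture and walls round the work are solid. World frame = base frame: x ahead of the robot, y to its left, z up, the work surface at z = 0. Lengths are in m, angles in rad, forces in N, time in s.
With the tool pointing down it reaches from about 0.325 to 0.775 m from the base axis. Payload 5.5 kg.
Tool frame: the origin (TCP) lies at the very end of the fingers, on their centre line; the grasp point (between the pads) lies 19 mm behind it; z points along the fingers, y is the line along which they close (so a half turn about z gives the same grasp; the last joint's range is limited). The gripper opens to 88 mm and grips with 3 to 60 N. Pads are 20 mm wide; open, the fingers measure 115 mm over their backs; the gripper's body (75 mm by 178 mm) begins 61 mm behind the grasp point.
Start: joints at [1.098, 0.091, 1.231, -0, 1.82, -0.057], TCP at [0.242, 0.549, 0.223] pointing down, gripper open.
Joint ranges: [-2.87, 2.87], [-0.86, 2.18], [0.17, 2.46], [-1.51, 4.65], [0.06, 2.69], [-2.65, 2.65]. Speed limits (rad/s): [2.57, 2.57, 3.01, 3.14, 3.14, 3.14].

INTERFACE

Orientations are given as a unit quaternion [x, y, z, w].
In Python, from workcell import env gives the robot as it stands.
- The arm moves only by the tool arm_command, never from a script. Its argument "plan" is one flat list of numbers, 5 for each row, row after row: the finger opening in mm, from 0 to 87.8, then the shift along the world's x, y, z in mm, then the turn about the world's z in rad. In form: [claw, dx, dy, dz, turn, claw, dx, dy, dz, turn, ...]. A call has 1 to 8 rows; each row shifts and turns the commanded pose from where the row before left it; what a row does not reach is not made up. A row lasts 1/12 s, in which the tool goes at most 41.7 mm and 7.16 degrees, less where a joint would pass 70% of its speed; a pose out of reach is approached as far as the arm can. A call with a gripper value outside its range is refused whole. The fingers move at their own pace and stop on an object; the grip force is fixed at half the most. Time passes only in rows, so rows that do not move let the fingers close. It gives the time, the measured TCP pose, the force, the opening and the grip force at its end, in the units of the state.
- env.get_state(): the state, without advancing time (a new reading comes with each control period).
- env.read_camera(name): name is "side" or "top" or "wrist"; returns (picture, depth): 420x560x3 uint8, red, green, blue; 420x560 float32, m along the optical axis (not along the pixel's ray), 0 where there is no reading.
- env.calibration(name): a dict with "vertical_fov" (degrees; the focal length in pixels is half the picture's height over the tangent of half this angle, whatever the lens; pixels are square), "cx", "cy" (the principal point, pixels), "k1" (the pictures are not rectified: a ray, as slopes to the right and down, at radius r is drawn at 1 + k1 r^2 times it, then the intrinsics apply), "R" (3x3) and "t" (3): a world point X has camera coordinates R X + t; the wrist camera has in their place "hand_eye" (4x4, takes a point from camera to tool coordinates, whose origin is the TCP and whose axes are the flange's). Camera axes: x right, y down, z forward; pixel columns grow to the right and rows downward; lengths in m; the calibration is good to about 2 mm. A picture is of the moment at which its call begins: read the wrist's pose just before it. calibration takes no time and is no camera call.
- env.hand_in(): hands the job in; it is judged then, once.
The state is a dict: "time": time; "joint_pos": joint angles; "joint_vel": joint speeds; "tau": joint torques, N m; "position": TCP position; "ee_rot": TCP orientation; "wrist_force": force on the tool from outside, world axes, zero at the start; "torque": the same for the moment, N m; "opening": finger opening in m; "finger_force": force on a finger pad.
Only numpy, scipy, OpenCV 4.12 (cv2) and the standard library are available. Lean on these libraries where they do the work, as an engineer would, in place of code of your own. Each camera call takes 0.05 s, during which the arm holds its last target. There are 200 camera calls.

TASK

The table of the setting jig was locked at an unknown height below its crossbar. Find out by trying which of the three packing plates just fills the gap, that is the thickest one that slides in without being forced, and leave it lying flat and square on the table under the crossbar, slid in from the front so that its nose shows behind the bar. Let the other two plates stand flat on the bench, well clear of the jig.

Things in the scene. Friction and masses are not known exactly. Their poses are not given: they have to be found in the camera images.
- jig: Height-setting jig, fixed to the bench: grey base plate (135 x 140 x 14 mm), two posts (radius 7 mm, collars 11 mm, at y = +-52 mm), a steel crossbar and a table below it. Origin: on the bench directly below the middle of the crossbar. x: level, from the jig's open front to its back, the way a plate is slid in; y: along the crossbar; z: up.
- gap_top (a point): Middle of the underside of the crossbar, 46 mm above the bench (upper side of the gap); axes as the jig's. The crossbar is 24 mm deep (x from -12 to +12 mm) and 130 mm long; its top is at z = 64 mm, the nuts on it reach 73 mm. It does not give. Farther back, in the middle of the bench, stands a toggle clamp with a 212 mm high red lever: keep clear of it.
- jig_front (a point): Point on the bench 80 mm in front of the jig's origin, below the front edge of the jig's flat aluminium table; axes as the jig's. The table, x from -80 to +14 mm and y +-36 mm in the jig's frame, is 10 mm thick and locked at an unknown height: the gap between its top and the crossbar's underside is 9 to 20 mm. It does not give.
- thin_handle (a point): Centre of the upright handle of the thin packing plate: steel, 80 (x) x 44 (y) mm, 8 mm thick, one dark dimple on its nose, about 0.1 kg. The handle is a fin 34 (x) x 10 (y) mm, 40 mm high on the plate; this point is half-way up it, 28 mm above the plate's underside, 21 mm behind its centre. x: to the nose (front end), 61 mm ahead of here; z: up.
- thin_nose (a point): Middle of the top edge of the nose (front end) of the thin packing plate, 8 mm above its underside; axes as its handle's.
- middle_handle (a point): Centre of the upright handle of the middle packing plate: steel, 80 (x) x 44 (y) mm, 12 mm thick, two dark dimples on its nose, about 0.14 kg. The handle is a fin 34 (x) x 10 (y) mm, 40 mm high on the plate; this point is half-way up it, 32 mm above the plate's underside, 21 mm behind its centre. x: to the nose (front end), 61 mm ahead of here; z: up.
- middle_nose (a point): Middle of the top edge of the nose (front end) of the middle packing plate, 12 mm above its underside; axes as its handle's.
- thick_handle (a point): Centre of the upright handle of the thick packing plate: steel, 80 (x) x 44 (y) mm, 16 mm thick, three dark dimples on its nose, about 0.18 kg. The handle is a fin 34 (x) x 10 (y) mm, 40 mm high on the plate; this point is half-way up it, 36 mm above the plate's underside, 21 mm behind its centre. x: to the nose (front end), 61 mm ahead of here; z: up.
- thick_nose (a point): Middle of the top edge of the nose (front end) of the thick packing plate, 16 mm above its underside; axes as its handle's.
Not all that is in view belongs to the job. Leave any purple look-alike of the part that bears thin_handle alone.

How it is judged:
By the outcome, as a careful person would: the job done as asked, in the order asked, and still so for the second after the job is handed in, with the robot touching nothing.
It also fails if it takes over 72 s, if anything falls off the work surface, if the arm or the gripper's body presses on something with over 40 N, if the wrist force passes 120 N, or if a joint passes its speed limit or range.

## Working session

There is one attempt and no reset: what is moved stays moved. The work goes in short steps, Python scripts to look and compute and a tool call to move; the robot and the scene stay as the last step left them, time stands still between calls to the robot, and variables do not carry over. Pictures are saved under pics/ and viewed, at most 10 in all, crops included, and the job is handed in when it is done.

Besides the shell and the picture viewer there is one more tool, called after "Call:" as name(argument=value, ...), one argument or row to a line, values as JSON. arm_command: Moves the arm, as the interface text tells. Its arguments: {"type":"object","properties":{"plan":{"type":"array"}},"required":["plan"]}

```bash
mkdir -p pics; ls
cat > h.py <<'E'
import numpy as np, cv2
from workcell import env
from scipy.spatial.transform import Rotation as Ro
def snap(n):
    s=env.get_state(); im,d=env.read_camera(n); c=env.calibration(n)
    f=im.shape[0]/2/np.tan(np.radians(c['vertical_fov'])/2)
    K=np.array([[f,0,c['cx']],[0,f,c['cy']],[0,0,1.]])
    if n=='wrist':
        H=np.array(c['hand_eye']); Rt=Ro.from_quat(s['ee_rot']).as_matrix()
        R=Rt@H[:3,:3]; t=Rt@H[:3,3]+np.array(s['position'])
    else:
        R=np.array(c['R']).T; t=-R@np.array(c['t'])
    return im,d,K,c['k1'],R,t
def cloud(im,d,K,k1,R,t):
    v,u=np.mgrid[:im.shape[0],:im.shape[1]]
    p=np.stack([u,v],-1).reshape(-1,1,2).astype(float)
    q=cv2.undistortPoints(p,K,np.array([k1,0,0,0.])).reshape(*d.shape,2)
    X=np.dstack([q[...,0]*d,q[...,1]*d,d])
    P=X@R.T+t; P[d==0]=np.nan
    return P
def save(n,im): cv2.imwrite('pics/'+n+'.png',im[...,::-1])
E
python3 - <<'E'
from h import *
for n in('top','side'):
    a=snap(n); save(n+'0',a[0]); np.save(n+'0.npy',cloud(*a)); print(n,a[4],a[5],a[2][0,0],a[3])
s=env.get_state();print(s)
E
```

```text
pics
top [[-1.07002057e-02 -9.88541749e-01  1.50567978e-01]
 [-9.99942331e-01  1.04400872e-02 -2.51797588e-03]
 [ 9.17181460e-04 -1.50586238e-01 -9.88596451e-01]] [ 0.27057885 -0.04349717  1.21963372] 498.4963015911601 0.06396224101516679
side [[ 0.76363455 -0.48363692  0.42773543]
 [-0.64562773 -0.57734     0.49984333]
 [ 0.00520609 -0.6578555  -0.75312618]] [ 0.04096114 -0.55001972  0.80747945] 517.327655883507 -0.01552134432964762
{'time': 0.1, 'joint_pos': array([ 1.09835526e+00,  9.17974192e-02,  1.23173836e+00,  2.36115211e-05,
        1.81978311e+00, -5.66616255e-02]), 'joint_vel': array([ 0.00045637, -0.00196812, -0.00214649,  0.0010428 , -0.00120562,
       -0.00090427]), 'tau': array([ 2.63684524e-03, -4.47854841e+01, -4.07570386e+01,  7.00712926e-02,
        2.83655024e-02, -8.50145580e-05]), 'position': array([0.24220017, 0.548668  , 0.22162696]), 'ee_rot': array([ 2.06392607e-01,  9.78468879e-01, -8.30094016e-04, -2.36729936e-04]), 'wrist_force': array([-0.41599786,  0.062758  ,  0.15020627]), 'torque': array([ 0.01144358, -0.02284406,  0.00155881]), 'finger_force': 0.0, 'opening': 0.08745464242692007}
```

Run:
```python
import cv2,numpy as np
a=cv2.imread('pics/top0.png');b=cv2.imread('pics/side0.png')
cv2.imwrite('pics/top0b.png',cv2.resize(a,(800,600),interpolation=cv2.INTER_CUBIC))
cv2.imwrite('pics/side0b.png',cv2.resize(b,(800,600),interpolation=cv2.INTER_CUBIC))
```

```text
(no output)
```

View pics/top0b.png

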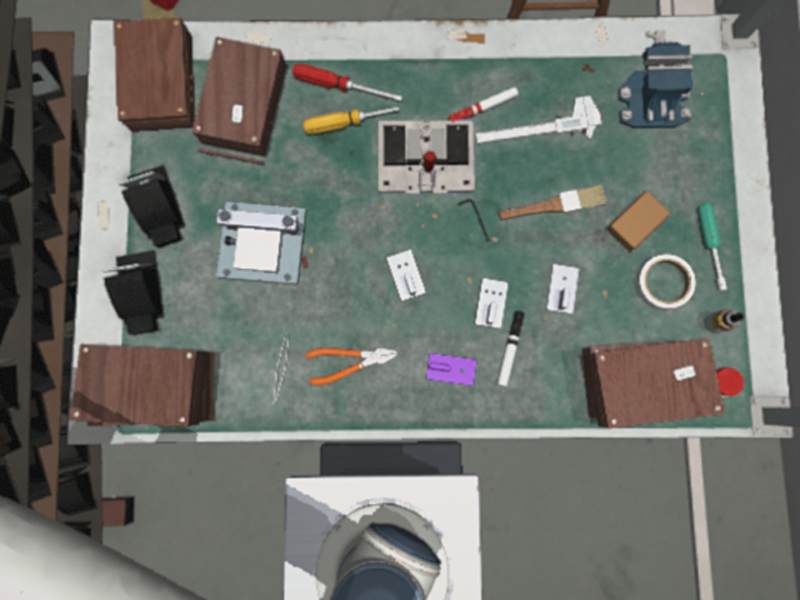

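View pics/side0b.png

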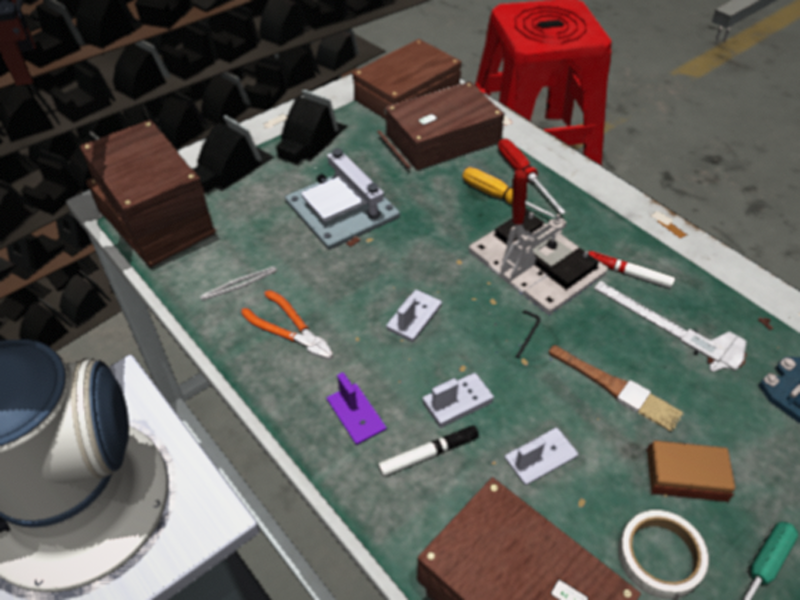

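Top view (800 px scale): the jig is at (260,240), with its bar at (260,217) and its open front towards the robot. Possible matches for the plates are (405,275) with two dimples, (491,303) with three, (563,288) with one, and the purple look-alike at (452,369), which I leave alone. I'll measure them and check a close crop.

Run:
```python
from h import *
P=np.load('top0.npy'); im=cv2.imread('pics/top0.png')[...,::-1].astype(int)
print('bench z',np.nanmedian(P[215:235,210:240,2]))
bz=np.nanmedian(P[215:235,210:240,2])
for n,(u,v) in dict(mid=(405,275),thick=(491,303),thin=(563,288)).items():
    u=int(u*.7);v=int(v*.7); W=26
    sl=(slice(v-W,v+W),slice(u-W,u+W)); I=im[sl];Q=P[sl]
    m=((I.min(-1)>125)|(Q[...,2]-bz>.022)).astype(np.uint8)
    k,l,st,_=cv2.connectedComponentsWithStats(m); j=l[W,W] or 1+st[1:,4].argmax()
    j=1+st[1:,4].argmax()
    M=l==j; q=Q[M]; z=q[:,2]-bz
    top=q[z<.022]; r=cv2.minAreaRect((top[:,:2]*1000).astype(np.float32))
    F=q[z>np.nanmax(z)-.012]; fr=cv2.minAreaRect((F[:,:2]*1000).astype(np.float32))
    print(n,'rect',r,'z',np.median(z[z<.022])*1000,'fin c',F.mean(0)*1000,fr,'ztop',np.nanmax(z)*1000)
# jig
sl=(slice(135,205),slice(145,220));Q=P[sl];z=Q[...,2]-bz
print('hist',np.histogram(z[~np.isnan(z)],bins=np.arange(-.002,.08,.002)))
tab=P[165:185,172:190]; A=tab.reshape(-1,3); print('table z',np.nanmedian(A[:,2])*1000,np.nanstd(A[:,2])*1000)
for lo,hi in((.059,.068),(.022,.040)):
    m=((z>lo)&(z<hi)).astype(np.uint8); k,l,st,_=cv2.connectedComponentsWithStats(m);j=1+st[1:,4].argmax()
    q=Q[l==j]; print(lo,cv2.minAreaRect((q[:,:2]*1000).astype(np.float32)),np.median(q[:,2])*1000,len(q))
c=cv2.imread('pics/top0.png')
A=cv2.resize(c[160:240,255:415],(800,400),interpolation=cv2.INTER_CUBIC)
cv2.imwrite('pics/crop1.png',A)
S=np.load('side0.npy')
for n,(u,v) in dict(table=(335,198),base=(325,235),bench=(290,260),bar=(357,178)).items():
    u=int(u*.7);v=int(v*.7);print(n,np.nanmedian(S[v-3:v+4,u-3:u+4].reshape(-1,3),0)*1000)
```

```text
bench z 0.002561858228863678
mid rect ((487.70843505859375, -42.74706268310547), (83.18458557128906, 47.3398323059082), 18.448163986206055) z 9.257449426445795 fin c [466.01315761 -49.07104779  51.64132346] ((466.00927734375, -49.13361358642578), (32.97504806518555, 9.886504173278809), 17.209613800048828) ztop 53.987472861460105
thick rect ((437.3036804199219, -189.8309326171875), (47.70523452758789, 84.95591735839844), 79.9847183227539) z 13.15445555514605 fin c [ 414.39801046 -183.57438129   55.3398652 ] ((414.9422912597656, -184.00015258789062), (10.1654691696167, 34.06657791137695), 79.59429168701172) ztop 58.158835171152276
thin rect ((460.6339416503906, -313.66619873046875), (49.712974548339844, 84.34093475341797), 79.87307739257812) z 5.330822167451399 fin c [ 439.56670489 -306.7543586    47.44056832] ((439.9841003417969, -307.2430114746094), (10.311271667480469, 32.59286880493164), 80.25570678710938) ztop 50.26518328218843
hist (array([615, 614, 349, 144, 115, 290, 487, 406, 209,  66,  13,   7,   3,
         1,   9,  29, 109, 215, 316, 155,  64,  11,   2,   7,   6,  11,
     
[... 240 characters left out ...]
.032,  0.034,  0.036,  0.038,  0.04 ,  0.042,  0.044,
        0.046,  0.048,  0.05 ,  0.052,  0.054,  0.056,  0.058,  0.06 ,
        0.062,  0.064,  0.066,  0.068,  0.07 ,  0.072,  0.074,  0.076,
        0.078]))
table z 37.40190084064776 2.247077578004768
0.059 ((572.5211181640625, 203.93917846679688), (129.36837768554688, 24.808734893798828), 84.39783477783203) 64.72765603197672 379
0.022 ((529.5679931640625, 218.61813354492188), (93.5113296508789, 70.87910461425781), 84.87660217285156) 37.09096070553986 899
table [533.14597794 202.59774262  37.07278269]
base [482.76036674 163.93672989  14.32947699]
bench [416.72655561 163.29721942   2.35684065]
bar [569.77568847 193.47284046  64.23038134]
```

View pics/crop1.png

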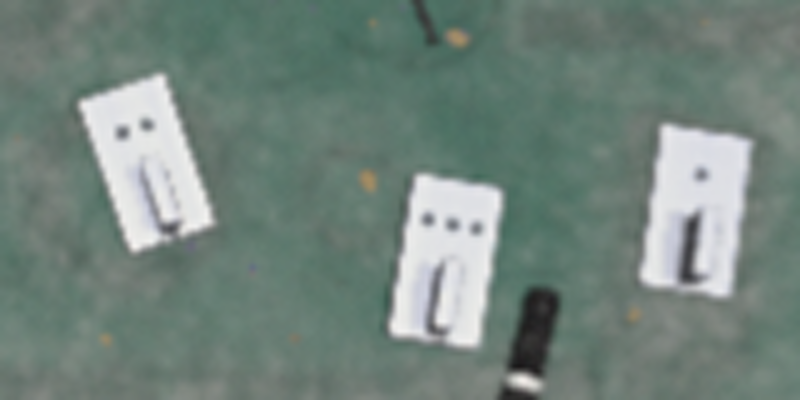

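The crop confirms the count: two dimples at (135,128), three at (450,222) and one at (700,175), so the plates are middle, thick and thin from left to right. By depth the table top is at about 37 mm, which suggests a 9 mm gap. I'll try the middle plate first, since it should be refused, and then the thin one.

Call:
arm_command(
  plan=[60, 14, -38, -5, 0.09, 60, 14, -38, -5, 0.09, 60, 14, -38, -5, 0.09, 60, 14, -38, -5, 0.09, 60, 14, -38, -5, 0.09, 60, 14, -38, -5, 0.09, 60, 14, -38, -5, 0.09, 60, 14, -38, -5, 0.09],
)

```text
time: 0.77
position: [0.3543, 0.243, 0.182]
ee_rot: [-0.154, 0.988, -0.0, -0.0]
wrist_force: [0.5, -0.4, -0.2]
opening: 0.06
finger_force: 0.0
```

Call:
arm_command(
  plan=[60, 14, -37, -7, 0, 60, 14, -37, -7, 0, 60, 14, -37, -7, 0, 60, 14, -37, -7, 0, 60, 14, -37, -7, 0, 60, 14, -37, -7, 0, 60, 14, -37, -7, 0, 60, 14, -37, -7, 0],
)

```text
time: 1.43
position: [0.4664, -0.0532, 0.1261]
ee_rot: [-0.151, 0.988, 0.0, 0.0]
wrist_force: [-0.6, 0.1, 0.5]
opening: 0.0599
finger_force: 0.0
```

```bash
cat >> h.py <<'E'
def yaw():
    R=Ro.from_quat(env.get_state()['ee_rot']).as_matrix(); a=np.degrees(np.arctan2(R[1,1],R[0,1]))-90
    return (a+90)%180-90
def fin(P,lo,hi,c,r=.06):
    m=(P[...,2]>lo)&(P[...,2]<hi)&(np.hypot(P[...,0]-c[0],P[...,1]-c[1])<r)
    k,l,st,_=cv2.connectedComponentsWithStats(m.astype(np.uint8)); j=1+st[1:,4].argmax()
    q=P[l==j]; return cv2.minAreaRect((q[:,:2]*1000).astype(np.float32)),np.median(q[:,2])*1000,len(q)
E
python3 - <<'E'
from h import *
a=snap('wrist'); P=cloud(*a); s=env.get_state()
print(s['time'],s['position']*1000,yaw(),s['opening'])
print('bench',np.nanpercentile(P[...,2],[5,25,50]))
print(fin(P,.045,.062,(.466,-.049)));print(fin(P,.006,.02,(.487,-.043)))
E
```

```text
1.4833 [467.14757649 -59.0036459  123.86631924] 17.153623479584894 0.05962572076204351
bench [0.00110189 0.00193467 0.00276826]
(((466.23236083984375, -50.82667922973633), (34.08677673339844, 9.671639442443848), 17.66375160217285), np.float64(51.299650885549134), 607)
(((486.27105712890625, -44.105064392089844), (80.37271118164062, 44.065208435058594), 18.177412033081055), np.float64(11.55687198373434), 3749)
```

Call:
arm_command(
  plan=[60, 0, 0, -15, 0.01, 60, 0, 1, -30, 0, 60, 0, 0, -30, 0, 60, 0, 0, -22, 0, 60, 0, 0, -10, 0, 60, 0, 0, 0, 0, 5, 0, 0, 0, 0, 5, 0, 0, 0, 0],
)

```text
time: 2.15
position: [0.4674, -0.0502, 0.0215]
ee_rot: [-0.157, 0.988, -0.0, 0.001]
wrist_force: [0.4, 0.2, 0.8]
opening: 0.0502
finger_force: 0.0
```

Call:
arm_command(
  plan=[5, 0, 0, 0, 0, 5, 0, 0, 0, 0, 5, 0, 0, 0, 0, 5, 0, 0, 0, 0],
)

```text
time: 2.48
position: [0.4667, -0.0502, 0.0203]
ee_rot: [-0.156, 0.988, -0.0, 0.001]
wrist_force: [0.6, 0.2, -0.0]
opening: 0.0236
finger_force: 0.0
```

Call:
arm_command(
  plan=[5, 0, 0, 0, 0, 5, 0, 0, 0, 0, 5, 0, 0, 0, 0, 5, 0, 0, 0, 0, 5, 0, 0, 5, 0, 5, 0, 0, 15, 0, 5, 0, 0, 30, 0, 5, 0, 0, 30, 0],
)

```text
time: 3.15
position: [0.465, -0.0499, 0.0991]
ee_rot: [-0.156, 0.988, 0.001, -0.002]
wrist_force: [0.1, -0.2, -1.3]
opening: 0.0097
finger_force: 30.0
```

Call:
arm_command(
  plan=[5, 0, 20, 5, -0.05, 5, 2, 34, 5, -0.05, 5, 3, 36, 0, -0.05, 5, 3, 36, 0, -0.05, 5, 3, 36, 0, -0.05, 5, 3, 36, 0, -0.05, 5, 3, 34, 0, -0.05, 5, 3, 30, 0, -0.05],
)

```text
time: 3.82
position: [0.4859, 0.2141, 0.1095]
ee_rot: [0.044, 0.999, 0.0, -0.0]
wrist_force: [1.1, -0.8, -1.1]
opening: 0.01
finger_force: 30.0
```

Call:
arm_command(
  plan=[5, 0, 0, 0, 0, 5, 0, 0, 0, 0, 5, 0, 0, 0, 0],
)

```text
time: 4.07
position: [0.4861, 0.2114, 0.1093]
ee_rot: [0.042, 0.999, -0.0, -0.0]
wrist_force: [-0.5, 0.2, -1.4]
opening: 0.0101
finger_force: 30.0
```

```bash
cat >> h.py <<'E'
def jig(n):
    a=snap(n); P=cloud(*a)
    print(n,'bar',fin(P,.058,.069,(.572,.204),.09))
    print(n,'table',fin(P,.030,.042,(.53,.21),.08))
    return a,P
E
python3 - <<'E'
from h import *
s=env.get_state();print(s['time'],s['position']*1000,yaw(),s['wrist_force'])
a,P=jig('wrist'); save('w1',a[0]); np.save('w1.npy',P); jig('side')
E
```

```text
4.0667 [486.13073325 211.41351981 109.33100722] -4.85627965998458 [-0.47811188  0.17469616 -1.42801472]
wrist bar (((580.1556396484375, 202.7638702392578), (24.982608795166016, 9.35057544708252), 83.97602844238281), np.float64(63.57710065104894), 344)
wrist table (((516.0670776367188, 241.5942840576172), (7.051046848297119, 39.16093826293945), 85.18141174316406), np.float64(36.432202474409344), 451)
side bar (((572.7701416015625, 195.26483154296875), (115.54947662353516, 25.572547912597656), 84.8923110961914), np.float64(64.028636961306), 321)
side table (((530.7020874023438, 206.95639038085938), (75.87303924560547, 76.49104309082031), 84.39166259765625), np.float64(36.95527160550893), 768)
```

View pics/w1.png

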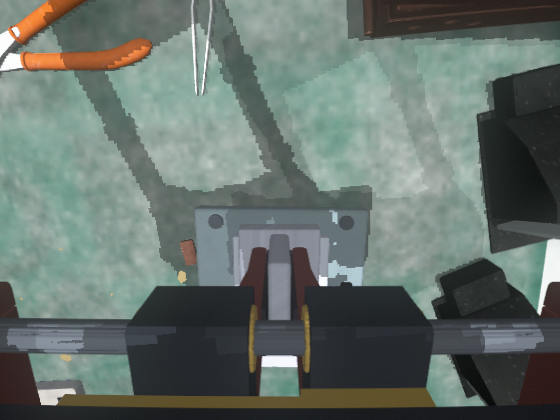

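Call:
arm_command(
  plan=[5, 0, 0, -15, -0.008, 5, 0, 0, -20, 0, 5, 0, 0, -12, 0, 5, 0, 0, -2, 0, 5, 0, 0, 0, 0],
)

```text
time: 4.58
position: [0.4858, 0.2109, 0.0596]
ee_rot: [0.047, 0.999, -0.0, -0.001]
wrist_force: [-0.1, -0.4, -1.3]
opening: 0.0098
finger_force: 30.0
```

Call:
arm_command(
  plan=[5, 0, 0, -1, 0, 5, 0, 0, -1, 0, 5, 0, 0, -1, 0, 5, 0, 0, 0, 0],
)

```text
time: 4.92
position: [0.4867, 0.212, 0.0582]
ee_rot: [0.047, 0.999, 0.0, 0.0]
wrist_force: [-1.0, 0.1, -1.1]
opening: 0.0099
finger_force: 30.0
```

Call:
arm_command(
  plan=[5, 0, 0, -1, 0, 5, 0, 0, 0, 0, 5, 0, 0, 0, 0],
)

```text
time: 5.17
position: [0.4864, 0.212, 0.0568]
ee_rot: [0.047, 0.999, 0.0, 0.0]
wrist_force: [0.2, 0.3, -2.4]
opening: 0.0095
finger_force: 30.0
```

Call:
arm_command(
  plan=[5, 0, 0, -1, 0, 5, 0, 0, 0, 0, 5, 0, 0, 0, 0],
)

```text
time: 5.42
position: [0.4864, 0.212, 0.0567]
ee_rot: [0.047, 0.999, 0.0, 0.0]
wrist_force: [-2.6, -0.6, 5.3]
opening: 0.01
finger_force: 30.0
```

Contact at TCP 56.7 mm puts the table top at about 36.5 mm. Now I push forward gently.

Call:
arm_command(
  plan=[5, 4, -0.4, 0, 0, 5, 4, -0.4, 0, 0, 5, 2, -0.2, 0, 0, 5, 2, -0.2, 0, 0, 5, 0, 0, 0, 0],
)

```text
time: 5.83
position: [0.4989, 0.211, 0.0567]
ee_rot: [0.047, 0.999, 0.0, 0.001]
wrist_force: [-2.4, 0.0, 5.9]
opening: 0.0096
finger_force: 30.0
```

Call:
arm_command(
  plan=[5, 2, -0.2, 0, 0, 5, 2, -0.2, 0, 0, 5, 0, 0, 0, 0],
)

```text
time: 6.08
position: [0.5007, 0.2109, 0.0568]
ee_rot: [0.047, 0.999, 0.0, -0.002]
wrist_force: [-11.6, -0.4, 10.3]
opening: 0.0098
finger_force: 30.0
```

Call:
arm_command(
  plan=[5, 2, -0.2, 0, 0, 5, 0, 0, 0, 0],
)

```text
time: 6.25
position: [0.5012, 0.2109, 0.0567]
ee_rot: [0.046, 0.999, 0.0, -0.004]
wrist_force: [-17.0, 0.0, 13.1]
opening: 0.0098
finger_force: 30.0
```

The force builds with no motion once the nose reaches the bar front, so the middle plate does not fit. I'll take it back to its place on the bench.

Call:
arm_command(
  plan=[5, -8, 1, 0, 0, 5, -16, 1, 2, 0, 5, -10, 0, 20, 0, 5, 0, 0, 25, 0, 5, 0, -20, 0, 0, 5, 0, -36, 0, 0, 5, 0, -38, 0, 0, 5, 0, -40, 0, 0],
)

```text
time: 6.92
position: [0.47, 0.0773, 0.1023]
ee_rot: [0.046, 0.999, 0.0, 0.0]
wrist_force: [0.9, 0.2, -1.9]
opening: 0.0096
finger_force: 30.0
```

Call:
arm_command(
  plan=[5, 0, -40, 0, 0, 5, 0, -40, 0, 0, 5, 0, -32, -10, 0, 5, 0, -15, -20, 0, 5, 0, 0, -25, 0, 5, 0, 0, -15, 0, 5, 0, 0, -4, 0, 5, 0, 0, 0, 0],
)

```text
time: 7.58
position: [0.4692, -0.0488, 0.0268]
ee_rot: [0.047, 0.999, 0.0, -0.002]
wrist_force: [-0.3, 0.5, -1.7]
opening: 0.0097
finger_force: 30.0
```

Call:
arm_command(
  plan=[5, 0, 0, -3, 0, 5, 0, 0, -2, 0, 5, 0, 0, -1, 0, 5, 0, 0, 0, 0],
)

```text
time: 7.92
position: [0.4708, -0.0488, 0.0233]
ee_rot: [0.047, 0.999, -0.0, 0.001]
wrist_force: [-1.3, -0.6, -1.6]
opening: 0.0096
finger_force: 30.0
```

Call:
arm_command(
  plan=[5, 0, 0, -1, 0, 5, 0, 0, -1, 0, 5, 0, 0, 0, 0],
)

```text
time: 8.17
position: [0.4704, -0.0489, 0.0207]
ee_rot: [0.047, 0.999, -0.0, 0.0]
wrist_force: [-0.5, -0.3, -1.7]
opening: 0.01
finger_force: 30.0
```

Call:
arm_command(
  plan=[5, 0, 0, -1, 0, 5, 0, 0, 0, 0, 5, 0, 0, 0, 0],
)

```text
time: 8.42
position: [0.4705, -0.0489, 0.0197]
ee_rot: [0.047, 0.999, -0.0, 0.0]
wrist_force: [-0.2, 0.8, -0.6]
opening: 0.0098
finger_force: 30.0
```

Call:
arm_command(
  plan=[5, 0, 0, -0.5, 0, 40, 0, 0, 0, 0, 40, 0, 0, 0, 0, 40, 0, 0, 0, 0, 40, 0, 0, 0, 0, 40, 0, 0, 15, 0, 50, 0, 0, 30, 0, 60, 0, 0, 35, 0],
)

```text
time: 9.08
position: [0.4687, -0.0486, 0.0976]
ee_rot: [0.047, 0.999, 0.0, -0.003]
wrist_force: [0.7, 0.6, 0.4]
opening: 0.0501
finger_force: 0.0
```

Call:
arm_command(
  plan=[60, -3, -25, 5, -0.02, 60, -4, -36, 0, -0.02, 60, -4, -36, 0, -0.02, 60, -4, -38, 0, -0.02, 60, -4, -38, 0, 0, 60, -4, -36, 0, 0, 60, -4, -30, 0, 0, 60, -3, -19, 0, 0],
)

```text
time: 9.75
position: [0.4394, -0.3099, 0.1039]
ee_rot: [0.088, 0.996, -0.0, -0.0]
wrist_force: [0.0, -0.1, -0.6]
opening: 0.0601
finger_force: 0.0
```

Call:
arm_command(
  plan=[60, 0, 0, 0, 0, 60, 0, 0, 0, 0, 60, 0, 0, 0, 0],
)

```text
time: 10.0
position: [0.4404, -0.3062, 0.104]
ee_rot: [0.087, 0.996, 0.0, -0.0]
wrist_force: [0.3, 1.2, -0.1]
opening: 0.06
finger_force: 0.0
```

Run:
```python
from h import *
a=snap('wrist'); P=cloud(*a); s=env.get_state()
print(s['time'],s['position']*1000,yaw(),s['opening'])
print(fin(P,.041,.055,(.440,-.307)));print(fin(P,.004,.014,(.46,-.313)))
a=snap('top'); P=cloud(*a);print(fin(P,.041,.068,(.466,-.05)),fin(P,.008,.018,(.487,-.05)))
```

```text
10.05 [ 440.63365983 -305.88513834  104.0817303 ] -9.903353671976262 0.05999650491728338
(((439.2121276855469, -309.4541320800781), (9.696385383605957, 33.640987396240234), 79.79795837402344), np.float64(47.35555485306417), 697)
(((459.8600769042969, -313.4012756347656), (44.11878967285156, 79.78094482421875), 79.78567504882812), np.float64(7.553773493779281), 4189)
(((469.44818115234375, -47.68132400512695), (9.517782211303711, 33.3907585144043), 89.28459167480469), np.float64(51.68707046060727), 62) (((491.1233215332031, -49.60069274902344), (45.42735290527344, 80.44974517822266), 84.5313949584961), np.float64(12.525788015138817), 471)
```

Call:
arm_command(
  plan=[60, -1, -2.5, -15, -0.005, 60, 0, 0, -30, 0, 60, 0, 0, -25, 0, 45, 0, 0, -14, 0, 30, 0, 0, -5, 0, 5, 0, 0, 0, 0, 5, 0, 0, 0, 0, 5, 0, 0, 0, 0],
)

```text
time: 10.77
position: [0.4404, -0.3097, 0.017]
ee_rot: [0.089, 0.996, -0.001, 0.001]
wrist_force: [-0.5, 0.3, 0.3]
opening: 0.0302
finger_force: 0.0
```

Call:
arm_command(
  plan=[5, 0, 0, 0, 0, 5, 0, 0, 0, 0, 5, 0, 0, 0, 0, 5, 0, 0, 0, 0],
)

```text
time: 11.1
position: [0.4398, -0.3097, 0.016]
ee_rot: [0.089, 0.996, -0.0, 0.001]
wrist_force: [0.7, -0.6, 1.7]
opening: 0.01
finger_force: 30.0
```

Call:
arm_command(
  plan=[5, 0, 0, 8, 0, 5, 0, 0, 20, 0, 5, 0, 0, 30, 0, 5, 0, 0, 30, 0, 5, 0, 20, 10, 0, 5, 4, 34, 0, 0.02, 5, 4, 38, 0, 0.02, 5, 4, 38, 0, 0.02],
)

```text
time: 11.77
position: [0.4512, -0.1785, 0.1138]
ee_rot: [0.06, 0.998, -0.0, 0.0]
wrist_force: [1.6, -0.1, -1.4]
opening: 0.0099
finger_force: 30.0
```

Call:
arm_command(
  plan=[5, 4, 40, 0, 0.02, 5, 4, 40, 0, 0, 5, 4, 40, 0, 0, 5, 4, 40, 0, 0, 5, 4, 40, 0, 0, 5, 4, 40, 0, 0, 5, 4, 40, 0, 0, 5, 4, 40, 0, 0],
)

```text
time: 12.43
position: [0.4831, 0.1425, 0.1137]
ee_rot: [0.049, 0.999, -0.0, 0.0]
wrist_force: [0.4, 0.0, -0.8]
opening: 0.0096
finger_force: 30.0
```

Call:
arm_command(
  plan=[5, 2, 36, 0, 0, 5, 0, 25, -5, 0, 5, 0, 10, -15, 0, 5, 0, 0, -15, 0, 5, 0, 0, -10, 0, 5, 0, 0, 0, 0, 5, 0, 0, 0, 0],
)

```text
time: 13.02
position: [0.485, 0.211, 0.0678]
ee_rot: [0.05, 0.999, -0.0, -0.001]
wrist_force: [0.1, -0.5, -0.7]
opening: 0.01
finger_force: 30.0
```

Call:
arm_command(
  plan=[5, 0, 0, -8, 0.005, 5, 0, 0, -4, 0, 5, 0, 0, -1, 0, 5, 0, 0, 0, 0, 5, 0, 0, 0, 0],
)

```text
time: 13.43
position: [0.4855, 0.2114, 0.0554]
ee_rot: [0.047, 0.999, 0.0, 0.0]
wrist_force: [0.4, -0.7, -1.3]
opening: 0.0099
finger_force: 30.0
```

Call:
arm_command(
  plan=[5, 0, 0, -1, 0, 5, 0, 0, 0, 0, 5, 0, 0, 0, 0],
)

```text
time: 13.68
position: [0.4854, 0.2116, 0.0543]
ee_rot: [0.047, 0.999, 0.0, 0.0]
wrist_force: [-1.1, 0.1, -0.5]
opening: 0.0105
finger_force: 30.0
```

Call:
arm_command(
  plan=[5, 0, 0, -1, 0, 5, 0, 0, 0, 0, 5, 0, 0, 0, 0],
)

```text
time: 13.93
position: [0.4854, 0.2116, 0.0531]
ee_rot: [0.047, 0.999, 0.0, -0.0]
wrist_force: [-0.7, 0.4, -0.9]
opening: 0.0102
finger_force: 30.0
```

Call:
arm_command(
  plan=[5, 0, 0, -0.6, 0, 5, 0, 0, 0, 0, 5, 0, 0, 0, 0],
)

```text
time: 14.18
position: [0.4855, 0.2117, 0.0531]
ee_rot: [0.047, 0.999, 0.0, 0.0]
wrist_force: [-1.8, -0.7, 3.0]
opening: 0.01
finger_force: 30.0
```

Call:
arm_command(
  plan=[5, 5, -0.5, 0, 0, 5, 5, -0.5, 0, 0, 5, 4, -0.4, 0, 0, 5, 4, -0.4, 0, 0, 5, 3, -0.3, 0, 0],
)

```text
time: 14.6
position: [0.5071, 0.2096, 0.053]
ee_rot: [0.047, 0.999, 0.0, 0.0]
wrist_force: [-3.6, 1.0, 5.5]
opening: 0.01
finger_force: 30.0
```

Call:
arm_command(
  plan=[5, 4, -0.4, 0, 0, 5, 3, -0.3, 0, 0],
)

```text
time: 14.77
position: [0.5141, 0.2089, 0.053]
ee_rot: [0.047, 0.999, 0.0, 0.0]
wrist_force: [-3.2, 0.5, 6.6]
opening: 0.0095
finger_force: 30.0
```

It's past the bar front at 501 mm without resistance. I continue.

Call:
arm_command(
  plan=[5, 4, -0.4, 0, 0, 5, 4, -0.4, 0, 0, 5, 4, -0.4, 0, 0, 5, 4, -0.4, 0, 0],
)

```text
time: 15.1
position: [0.53, 0.2073, 0.053]
ee_rot: [0.047, 0.999, 0.0, 0.0]
wrist_force: [-4.0, -0.1, 5.4]
opening: 0.0098
finger_force: 30.0
```

Call:
arm_command(
  plan=[5, 3, -0.3, 0, 0, 5, 2, -0.2, 0, 0, 5, 0, 0, 0, 0],
)

```text
time: 15.35
position: [0.5354, 0.2067, 0.053]
ee_rot: [0.047, 0.999, 0.0, 0.001]
wrist_force: [-1.2, 0.2, 4.0]
opening: 0.0097
finger_force: 30.0
```

Call:
arm_command(
  plan=[5, 0, 0, 0.3, 0, 40, 0, 0, 0, 0, 40, 0, 0, 0, 0, 40, 0, 0, 0, 0, 40, 0, 0, 0, 0, 40, 0, 0, 10, 0, 40, 0, 0, 30, 0, 40, 0, 0, 40, 0],
)

```text
time: 16.02
position: [0.5323, 0.206, 0.1302]
ee_rot: [0.047, 0.999, -0.001, -0.004]
wrist_force: [0.8, 0.3, 0.0]
opening: 0.0397
finger_force: 0.0
```

Call:
arm_command(
  plan=[40, -20, -10, 30, 0, 40, -10, -35, 15, 0, 40, -10, -38, 0, 0, 40, -10, -38, 0, 0, 40, -10, -38, 0, 0, 40, -10, -38, 0, 0, 40, 0, -25, 0, 0, 40, 0, 0, 0, 0],
)

```text
time: 16.68
position: [0.4639, -0.0192, 0.1789]
ee_rot: [0.049, 0.999, -0.001, 0.001]
wrist_force: [1.0, 1.4, 0.3]
opening: 0.0399
finger_force: 0.0
```

Run:
```python
from h import *
im,d,*r=a=snap('top'); P=cloud(*a)
print('fin',fin(P,.070,.092,(.536,.207),.05))
print('plate',fin(P,.0408,.050,(.53,.207),.06))
print('bar',fin(P,.058,.069,(.572,.204),.09))
b=snap('side'); PB=cloud(*b); print('side bar',fin(PB,.058,.069,(.572,.204),.09))
A=cv2.resize(im[130:210,140:230],(400,356),interpolation=cv2.INTER_CUBIC)
B=cv2.resize(b[0][90:180,190:290],(400,356),interpolation=cv2.INTER_CUBIC)
save('fin1',np.hstack([A,B])); save('fin2',im)
```

```text
fin (((535.2457275390625, 205.86351013183594), (11.067734718322754, 34.9281120300293), 86.4310302734375), np.float64(84.22305378010807), 84)
plate (((538.3964233398438, 204.0938720703125), (47.8950309753418, 47.561195373535156), 87.64798736572266), np.float64(45.23107495222756), 233)
bar (((572.7493896484375, 204.39242553710938), (131.1564178466797, 25.020965576171875), 84.5152359008789), np.float64(64.39945809379188), 463)
side bar (((573.0794677734375, 208.87425231933594), (118.6791763305664, 24.33078956604004), 84.89337921142578), np.float64(64.12870308535246), 259)
```

View pics/fin1.png

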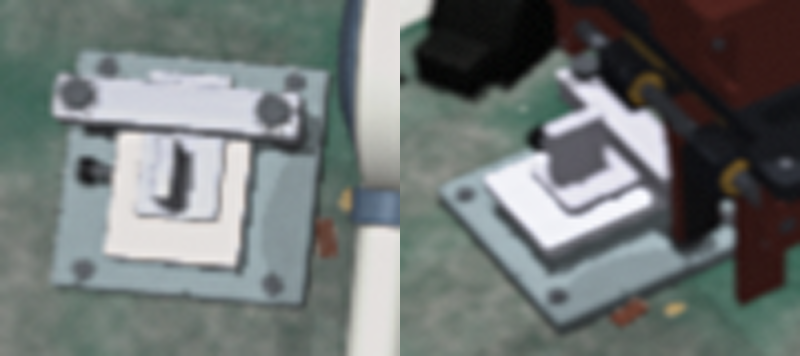

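View pics/fin2.png

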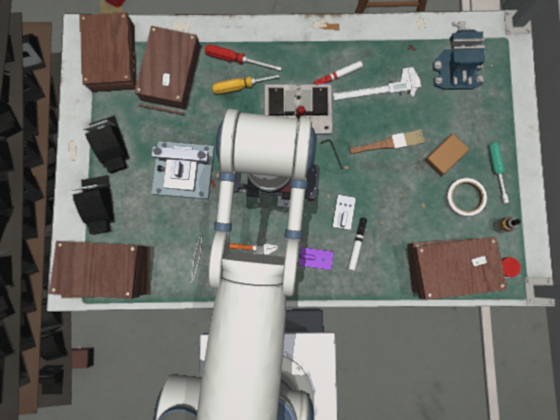

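The crop shows the thin plate flat and square on the table at (185,185), with its nose visible behind the bar at (190,78). In the overview the thick plate stands undisturbed at (343,212). The middle plate is hidden under the arm, but it measured flat at (0.49, -0.05), well clear of the jig. I'm handing the job in.

```bash
python3 -c "
from workcell import env
print(env.hand_in())"
```

```text
the job is handed in; nothing more can be done
None
```

I handed the job in: the thin plate is the thickest that fits, and it lies flat and square under the crossbar with its nose about 12 mm behind the bar. The middle plate (12 mm) stopped against the bar in a gap of about 9 mm, so I did not try the thick one; both stand flat on the bench, well clear of the jig.

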